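# Mark round a corner brace and park the stylus

## Task

Draw the marking stylus out of its bore in the tool block and mark the brace's outline on the board: with the point on the board and close against the brace, guide it slowly (about 5 cm/s or less) along the outer edge, from the free end of the long leg, round the outer corner, to the free end of the short leg. Then park the stylus upright in the block's side notch, well inside it with its collar resting on the block's top, and let go. Leave the other things where they are.

Things in the scene. Friction and masses are not known exactly. Their poses are not given: they have to be found in the camera images.
- stylus: Loose turned steel marking stylus, 118 mm long, about 0.1 kg, standing point down in the block's bore. Origin at the point, z up along its axis. From the point up: shank 7 mm in diameter (tapering over the last 14 mm to a blunt 3.6 mm polished point) to 48 mm; collar 24 mm in diameter, 48 to 53 mm; round dark ribbed handle 16 mm in diameter, 53 to 118 mm, to hold it by.
- tip (a point): the stylus's point (its lowest end), same place as the origin of stylus
- collar (a point): centre of the underside of the stylus's collar, 48 mm above the point
- block: Wooden tool block fixed to the counter, 60 (x) x 70 (y) x 60 mm high, on a thin steel foot strip. Origin at the centre of its underside; front at its -x. A round bore, 11 mm wide, goes down through it; beside it a vertical notch, 13 mm wide, runs 26 mm in from the front face, full height, open at front and top. The stylus's shank fits either, its collar resting on the block's top.
- bore (a point): centre of the bore's mouth at the block's top: 13 mm behind and 18 mm to the +y side of the block's centre; where the stylus stands at first
- notch (a point): where the stylus's axis should be when parked in the notch, at the height of the block's top: 12 mm in front of the block's centre line, 17 mm to its -y side, that is 18 mm in from the front face and 8 mm from the notch's closed end. Same axes as the block
- board: Plywood offcut fixed to the counter, 130 (x) x 160 (y) x 18 mm; origin at the centre of its underside. A flat L-shaped steel brace, 18 mm wide, 5 mm thick, is screwed on top: outer corner at (-35, -50) mm in the board's frame, long leg 100 mm from there along +y, short leg 70 mm along +x. The seam runs where its outer edges (-x of the long leg, -y of the short) meet the board.
- seam0 (a point): point 0 of 10 along the seam, in order, about 20 mm apart, on the board's top, 3 mm outside the brace's outer edge (room for the stylus's point to run along the edge), the start, at the free end of the long leg
- seam1 (a point): point 1 of 10 along the seam, in order, about 20 mm apart, on the board's top, 3 mm outside the brace's outer edge (room for the stylus's point to run along the edge), on the long leg's side
- seam2 (a point): point 2 of 10 along the seam, in order, about 20 mm apart, on the board's top, 3 mm outside the brace's outer edge (room for the stylus's point to run along the edge), on the long leg's side
- seam3 (a point): point 3 of 10 along the seam, in order, about 20 mm apart, on the board's top, 3 mm outside the brace's outer edge (room for the stylus's point to run along the edge), on the long leg's side
- seam4 (a point): point 4 of 10 along the seam, in order, about 20 mm apart, on the board's top, 3 mm outside the brace's outer edge (room for the stylus's point to run along the edge), on the long leg's side
- seam5 (a point): point 5 of 10 along the seam, in order, about 20 mm apart, on the board's top, 3 mm outside the brace's outer edge (room for the stylus's point to run along the edge), just off the outer corner
- seam6 (a point): point 6 of 10 along the seam, in order, about 20 mm apart, on the board's top, 3 mm outside the brace's outer edge (room for the stylus's point to run along the edge), on the short leg's side
- seam7 (a point): point 7 of 10 along the seam, in order, about 20 mm apart, on the board's top, 3 mm outside the brace's outer edge (room for the stylus's point to run along the edge), on the short leg's side
- seam8 (a point): point 8 of 10 along the seam, in order, about 20 mm apart, on the board's top, 3 mm outside the brace's outer edge (room for the stylus's point to run along the edge), on the short leg's side
- seam9 (a point): point 9 of 10 along the seam, in order, about 20 mm apart, on the board's top, 3 mm outside the brace's outer edge (room for the stylus's point to run along the edge), the end, at the free end of the short leg
- pliers: pair of pliers with red handles, 186 mm long, lying flat; a bystander, to be left where it is. Origin at the centre of its underside.
- driver: yellow-handled screwdriver, 198 mm long, lying flat; a bystander, to be left where it is. Origin at the centre of its underside.
- padlock: brass padlock, 69 x 45 x 18 mm, lying flat; a bystander, to be left where it is. Origin at the centre of its underside.
- tape: yellow tape measure, 35 x 82 x 68 mm, standing; a bystander, to be left where it is. Origin at the centre of its underside.
- roll: roll of yellow tape, 62 mm across, 19 mm high; a bystander, to be left where it is. Origin at the centre of its underside.

How it is judged:
By the outcome, as a careful person would: the job done as asked, in the order asked, and still so for the second after the job is handed in, with the robot touching nothing.
It also fails if it takes over 58 s, if anything falls off the work surface, if the arm or the gripper's body presses on something with over 40 N, if the wrist force passes 120 N, or if a joint passes its speed limit or range.

## Robot

A 7-joint arm with a two-finger parallel gripper is mounted at the origin on a cart in front of the work surface, level with it; the furniture and walls round the work are solid. World frame = base frame: x ahead of the robot, y to its left, z up, the work surface at z = 0. Lengths are in m, angles in rad, forces in N, time in s.
With the tool pointing down it reaches from about 0.425 to 0.925 m from the base axis. Payload 6.8 kg.
Tool frame: the origin (TCP) lies on the centre line of the jaws, within the pads' length; the fingertips stand 14 mm ahead of it and the grasp point (between the pads) lies 5 mm behind it (r.tips_ahead is the distance from the TCP to the fingertips, in m); z points along the fingers, y is the line along which they close (so a half turn about z gives the same grasp; the last joint's range is limited). The gripper opens to 85 mm and grips with 20 to 120 N. Pads are 22 mm wide; open, the fingers measure 114 mm over their backs; the gripper's body (76 mm by 85 mm) begins 54 mm behind the grasp point. The pads swing forward as they close: fully open they stand 13 mm farther back than shut.
Start: joints at [1.139, 0.477, 0.022, 1.555, -0.011, 1.109, -0.083], TCP at [0.215, -0.64, 0.245] pointing down, gripper open.
Joint ranges: [-2.96, 2.96], [-0.34, 2.1], [-1.41, 1.46], [0.24, 2.44], [-1.37, 4.51], [0.17, 1.92], [-2.96, 2.96]. Speed limits (rad/s): [2.39, 2.39, 3.14, 3.14, 3.14, 3.14, 3.14].

## Interface

Orientations are given as a rotation vector (axis times angle).
In Python, from bench import r, eyes gives the robot as it stands.
- The arm moves only by the tool step_arm, never from a script. Its argument "rows" is a list of rows, each a list of 6 numbers: the shift along the world's x, y, z in units of 60 cm (1.0 is 60 cm), then the turn, a rotation vector about the world's x, y, z in units of pi rad (1.0 is pi rad). In form: [[x, y, z, rx, ry, rz], ...]. A call has 1 to 5 rows; each row is the pose to reach, as a shift and turn from the pose commanded when the call began, turning the shorter way round; what a row does not reach only later rows make up. A row lasts 1/12 s, in which the tool goes at most 41.7 mm and 7.16 degrees, less where a joint would pass 70% of its speed; a pose out of reach is approached as far as the arm can. A call with a number of a shift or a turn outside -1 to 1 is refused whole. A call with a gripper value outside its range is refused whole. "jaw" is the closure, from 0 (fully open) to 1 (shut), set as the call begins (left out, the last holds). The fingers move at their own pace and stop on an object; "squeeze" is the grip in N (left out, the last holds). Time passes only in rows, so rows that repeat a pose let the fingers close. It gives the time, the measured TCP pose, the force, the opening and the grip force at its end, in the units of the state.
- r.get_obs(): the state, without advancing time (a new reading comes with each control period).
- eyes.grab_frame(name): name is "scene" or "side" or "wrist"; returns the picture (480x640x3 uint8, red, green, blue); there is no depth.
- eyes.camera_info(name): a dict with "mtx" (3x3 intrinsics, pixels), "extrinsics" (4x4, takes a point from camera to world coordinates); the wrist camera has in their place "tool_from_camera" (4x4, takes a point from camera to tool coordinates, whose origin is the TCP and whose axes are the flange's). Camera axes: x right, y down, z forward; pixel columns grow to the right and rows downward; lengths in m; the calibration is good to about 2 mm. A picture is of the moment at which its call begins: read the wrist's pose just before it. camera_info takes no time and is no camera call.
- r.hand_in(): hands the job in; it is judged then, once.
The state is a dict: "clock": time; "joints": joint angles; "qvel": joint speeds; "tau": joint torques, N m; "tcp_pos": TCP position; "orientation": TCP orientation; "contact_force": force on the tool from outside, world axes, zero at the start; "moment": the same for the moment, N m; "grip_width": finger opening in m; "gripper_force": force on a finger pad.
Only numpy, scipy, OpenCV 4.12 (cv2) and the standard library are available. Lean on these libraries where they do the work, as an engineer would, in place of code of your own. Each camera call takes 0.05 s, during which the arm holds its last target. There are 200 camera calls.

## Working session

There is one attempt and no reset: what is moved stays moved. The work goes in short steps, Python scripts to look and compute and a tool call to move; the robot and the scene stay as the last step left them, time stands still between calls to the robot, and variables do not carry over. Pictures are saved under pics/ and viewed, at most 10 in all, crops included, and the job is handed in when it is done.

Besides the shell and the picture viewer there is one more tool, called as name(argument=value, ...), one argument or row to a line, values as JSON. step_arm: Moves the arm, as the interface text tells. Shifts and turns lie within -1 to 1; 1 stands for 60 cm of shift or pi rad of turn. Its arguments: {"type":"object","properties":{"rows":{"type":"array"},"jaw":{"type":"number"},"squeeze":{"type":"number"}},"required":["rows"]}

```bash
mkdir -p pics; ls
python3 - <<'E'
from bench import r, eyes
import cv2,numpy as np
o=r.get_obs();print({k:np.round(v,3) for k,v in o.items()})
for n in ("scene","side"):
    cv2.imwrite(f"pics/{n}0.png",eyes.grab_frame(n)[...,::-1])
    i=eyes.camera_info(n);print(n,np.round(i["mtx"],1).tolist(),np.round(i["extrinsics"],3).tolist())
print(eyes.camera_info("wrist"))
E
```

```text
pics
{'clock': np.float64(0.0), 'joints': array([ 1.139,  0.478,  0.022,  1.556, -0.011,  1.109, -0.083]), 'qvel': array([ 0.   , -0.001,  0.   , -0.001, -0.001,  0.001,  0.   ]), 'tau': array([-1.0000e-03, -5.9646e+01,  1.6070e+00, -2.8120e+01,  1.2000e-02,
        9.0000e-03, -0.0000e+00]), 'tcp_pos': array([ 0.215, -0.639,  0.244]), 'orientation': array([-3.099e+00, -5.060e-01,  1.000e-03]), 'contact_force': array([ 0.606, -0.443, -0.188]), 'moment': array([-0.003, -0.002, -0.005]), 'gripper_force': np.float64(0.0), 'grip_width': np.float64(0.086)}
scene [[591.2, 0.0, 326.0], [0.0, 591.2, 243.1], [0.0, 0.0, 1.0]] [[-0.7, -0.296, 0.65, -0.272], [-0.714, 0.267, -0.647, 1.027], [0.018, -0.917, -0.398, 0.573], [0.0, 0.0, 0.0, 1.0]]
side [[461.7, 0.0, 322.2], [0.0, 461.7, 237.8], [0.0, 0.0, 1.0]] [[0.67, -0.627, 0.399, 0.116], [-0.743, -0.563, 0.362, -0.162], [-0.003, -0.539, -0.842, 0.996], [0.0, 0.0, 0.0, 1.0]]
{'mtx': array([[387.49710328,   0.        , 323.54425431],
       [  0.        , 387.49710328, 236.98351923],
       [  0.        ,   0.        ,   1.        ]]), 'tool_from_camera': array([[ 6.08269012e-05, -9.56305805e-01, -2.92368268e-01,
         7.43624769e-02],
       [ 9.99999958e-01,  1.40745833e-04, -2.52315885e-04,
         5.02300120e-04],
       [ 2.82440761e-04, -2.92368240e-01,  9.56305773e-01,
        -1.28266474e-01],
       [ 0.00000000e+00,  0.00000000e+00,  0.00000000e+00,
         1.00000000e+00]])}
```

View pics/scene0.png

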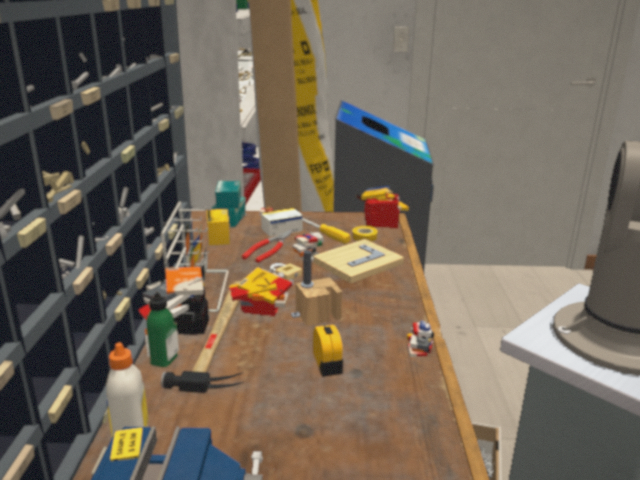

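View pics/side0.png

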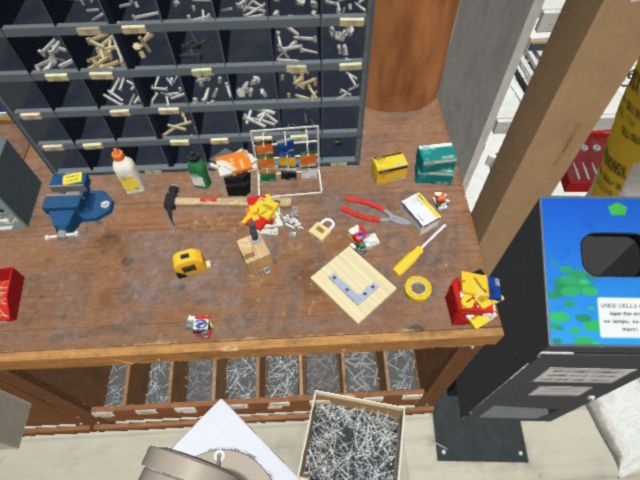

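The side view shows the block with the stylus at about (254,250), the board centred at about (352,283), the tape measure at (190,262) and the padlock at (322,229).

```bash
cat > h.py <<'E'
from bench import r, eyes
import cv2,numpy as np
from scipy.spatial.transform import Rotation as R
def cam(n):
    i=eyes.camera_info(n)
    if n!="wrist": return i["mtx"],i["extrinsics"]
    o=r.get_obs();T=np.eye(4);T[:3,:3]=R.from_rotvec(o["orientation"]).as_matrix();T[:3,3]=o["tcp_pos"]
    return i["mtx"],T@i["tool_from_camera"]
def px2w(K,E,uv,z):
    d=E[:3,:3]@np.linalg.inv(K)@np.array([*uv,1.]);return E[:3,3]+d*(z-E[2,3])/d[2]
def w2px(K,E,p):
    c=E[:3,:3].T@(np.asarray(p,float)-E[:3,3]);return (K@c/c[2])[:2]
E
python3 - <<'E'
from h import *
K,E=cam("side")
for n,uv,z in [("block top",(252,245),.06),("block bottomfront",(250,270),0),("board L",(311,280),.018),("board top",(347,247),.018),("board R",(396,283),.018),("board bot",(359,320),.018),("tape",(190,262),.03),("corner",(361,305),.02),("legA",(332,282),.02),("legB",(379,289),.02),("padlock",(322,229),.01)]:
    print(n,np.round(px2w(K,E,uv,z),3))
im=cv2.imread("pics/side0.png");cv2.imwrite("pics/c1.png",cv2.resize(im[205:325,220:420],None,fx=4,fy=4,interpolation=cv2.INTER_CUBIC))
print(np.round(R.from_rotvec(r.get_obs()["orientation"]).as_matrix(),3))
E
```

```text
block top [0.432 0.352 0.06 ]
block bottomfront [0.399 0.336 0.   ]
board L [0.472 0.199 0.018]
board top [0.6   0.195 0.018]
board R [0.601 0.044 0.018]
board bot [0.47  0.05  0.018]
tape [0.309 0.444 0.03 ]
corner [0.501 0.069 0.02 ]
legA [0.501 0.158 0.02 ]
legB [0.561 0.064 0.02 ]
padlock [0.602 0.281 0.01 ]
[[ 0.948  0.318 -0.001]
 [ 0.318 -0.948  0.001]
 [-0.    -0.002 -1.   ]]
```

View pics/c1.png

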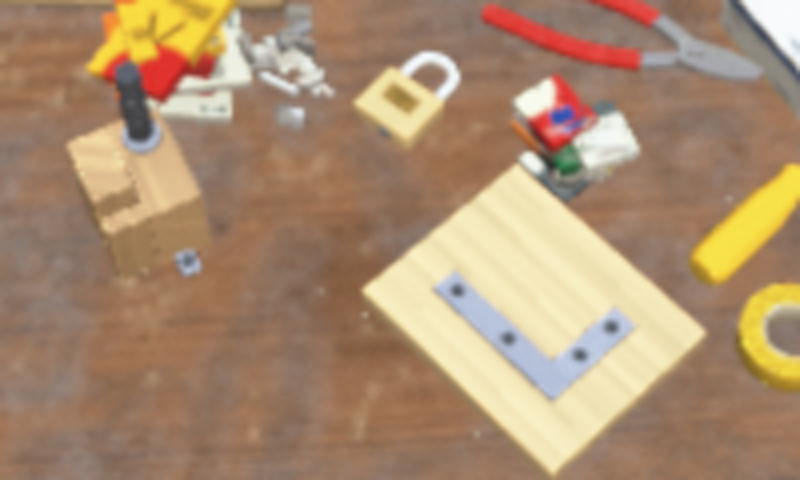

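The crop shows the block yawed, with its notch at crop (115,200) facing lower-left. The bore and stylus collar are at (141,138). The brace's outer corner is at (555,398), its long-leg end at (437,288) and its short-leg end at (632,327). Next I move to see both the block and the board from above.

step_arm(
  rows=[
    [0.21,0.215,0.03,0,0,0],
    [0.21,0.215,0.03,0,0,0],
    [0.21,0.215,0.03,0,0,0],
    [0.21,0.215,0.03,0,0,0],
    [0.21,0.215,0.03,0,0,0],
  ],
)

```text
clock: 0.52
tcp_pos: [0.3468, -0.5053, 0.2637]
orientation: [-3.096, -0.519, -0.005]
contact_force: [2.1, 0.2, -0.1]
grip_width: 0.0854
gripper_force: 0.0
```

step_arm(
  rows=[
    [0.21,0.215,0.03,0,0,0],
    [0.21,0.215,0.03,0,0,0],
    [0.21,0.215,0.03,0,0,0],
    [0.21,0.215,0.03,0,0,0],
    [0.21,0.215,0.03,0,0,0],
  ],
)

```text
clock: 0.93
tcp_pos: [0.4721, -0.3754, 0.2817]
orientation: [-3.096, -0.519, -0.005]
contact_force: [0.6, 1.5, 0.7]
grip_width: 0.0857
gripper_force: 0.0
```

step_arm(
  rows=[
    [0.21,0.215,0.03,0,0,0],
    [0.21,0.215,0.03,0,0,0],
    [0.21,0.215,0.03,0,0,0],
    [0.21,0.215,0.03,0,0,0],
    [0.21,0.215,0.03,0,0,0],
  ],
)

```text
clock: 1.35
tcp_pos: [0.5971, -0.2456, 0.2995]
orientation: [-3.095, -0.519, -0.005]
contact_force: [1.3, 1.3, 0.6]
grip_width: 0.0853
gripper_force: 0.0
```

step_arm(
  rows=[
    [-0.04,0.26,0,0,0,0],
    [-0.04,0.26,0,0,0,0],
    [-0.04,0.26,0,0,0,0],
    [-0.04,0.26,0,0,0,0],
    [-0.04,0.26,0,0,0,0],
  ],
)

```text
clock: 1.77
tcp_pos: [0.568, -0.0878, 0.2993]
orientation: [-3.094, -0.523, 0.0]
contact_force: [0.8, 0.9, -0.0]
grip_width: 0.0854
gripper_force: 0.0
```

step_arm(
  rows=[
    [-0.04,0.26,0,0,0,0],
    [-0.04,0.26,0,0,0,0],
    [-0.04,0.26,0,0,0,0],
    [-0.04,0.26,0,0,0,0],
    [-0.04,0.26,0,0,0,0],
  ],
)

```text
clock: 2.18
tcp_pos: [0.5431, 0.0675, 0.2995]
orientation: [-3.094, -0.523, -0.0]
contact_force: [0.2, 1.0, 0.1]
grip_width: 0.0857
gripper_force: 0.0
```

step_arm(
  rows=[
    [-0.04,0.26,0,0,0,0],
    [-0.04,0.26,0,0,0,0],
    [-0.04,0.26,0,0,0,0],
    [-0.04,0.26,0,0,0,0],
    [-0.04,0.26,0,0,0,0],
  ],
)

```text
clock: 2.6
tcp_pos: [0.5182, 0.2231, 0.2994]
orientation: [-3.093, -0.522, 0.001]
contact_force: [-0.1, 0.8, 0.3]
grip_width: 0.0851
gripper_force: 0.0
```

Run:
```python
from h import *
K,E=cam("wrist");np.savez("w1.npz",K=K,E=E)
im=eyes.grab_frame("wrist")[...,::-1];cv2.imwrite("pics/w1.png",im)
print(r.get_obs()["joints"].round(2),r.get_obs()["tcp_pos"],w2px(K,E,(.43,.35,.06)),w2px(K,E,(.535,.12,.018)))
cv2.imwrite("pics/w1v.png",cv2.resize(im,(800,600),interpolation=cv2.INTER_CUBIC))
```

```text
[-0.17  0.28 -0.41  1.74  0.12  1.15 -1.86] [0.51939855 0.21903632 0.29909468] [174.91013496 240.29739321] [419.70614271 208.04526916]
```

View pics/w1v.png

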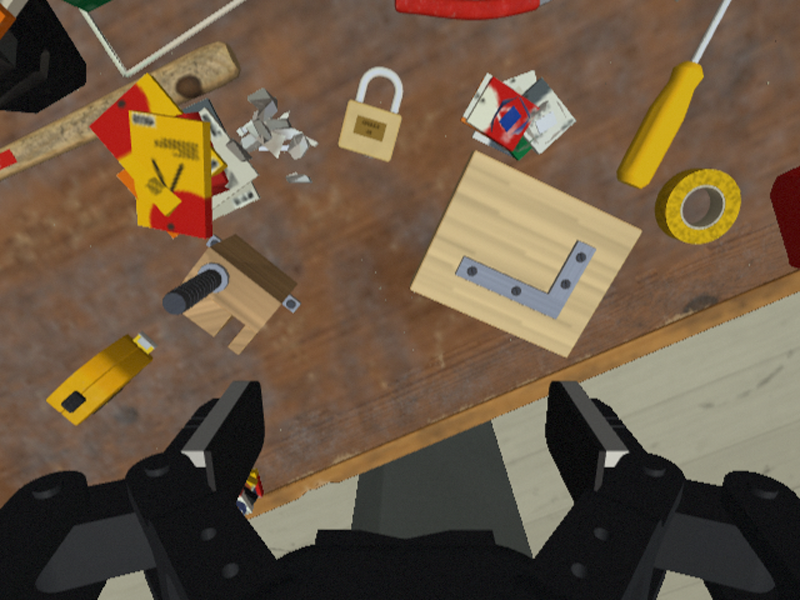

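The wrist view shows the block's top around (240,290), with the stylus leaning outward to (175,300) by perspective. The board's corners are at (475,151), (641,231), (569,356) and (411,289), and the brace's outer corner is at (561,319). I'll fit the board pose and enlarge the block.

```bash
cat > fit.py <<'E'
from h import *
from scipy.optimize import least_squares
BR=[((-65,80),18),((65,80),18),((65,-80),18),((-65,-80),18),((-17,50),23),((-35,50),23),((-35,-50),23),((35,-50),23),((35,-32),23),((-17,-32),23)]
def fit(K,E,pts,uv,x0):
    def pw(p):
        c,s=np.cos(p[2]),np.sin(p[2]);return [(p[0]+(c*a-s*b)/1e3,p[1]+(s*a+c*b)/1e3,z/1e3) for (a,b),z in pts]
    f=lambda p:(np.array([w2px(K,E,q) for q in pw(p)])-uv).ravel()
    q=least_squares(f,x0,loss="soft_l1");return q.x,f(q.x).reshape(-1,2)
E
python3 - <<'E'
from fit import *
d=np.load("w1.npz");K,E=d["K"],d["E"];im=cv2.imread("pics/w1.png");g=cv2.cvtColor(im,cv2.COLOR_BGR2GRAY)
guess=np.array([(411,289),(475,151),(641,231),(569,355),(463,257),(455,276),(561,319),(596,246),(578,240),(549,294)])*.8
uv=cv2.cornerSubPix(g,guess.astype(np.float32).reshape(-1,1,2),(3,3),(-1,-1),(3,30,.01)).reshape(-1,2)
for u in (guess,uv):
    x,res=fit(K,E,BR,u,[.535,.12,0]);print(x.round(4),res.round(1).tolist())
c=cv2.resize(im[175:295,120:250],None,fx=5,fy=5,interpolation=cv2.INTER_CUBIC)[:600,:800];cv2.imwrite("pics/c2.png",c)
E
```

```text
[ 0.5344  0.1202 -0.0749] [[-1.5, 1.8], [-1.2, -0.8], [2.3, -1.9], [-0.2, 2.4], [0.8, -0.1], [-0.0, -0.3], [-3.0, 0.3], [1.0, 1.5], [0.5, -0.4], [0.0, -0.2]]
[ 0.5349  0.1213 -0.0908] [[-1.4, 0.2], [-0.5, -1.4], [1.3, -0.6], [0.0, 0.7], [-0.2, 0.4], [0.1, 0.2], [-4.5, 0.0], [0.4, -0.2], [0.7, 0.3], [0.6, 0.3]]
```

View pics/c2.png

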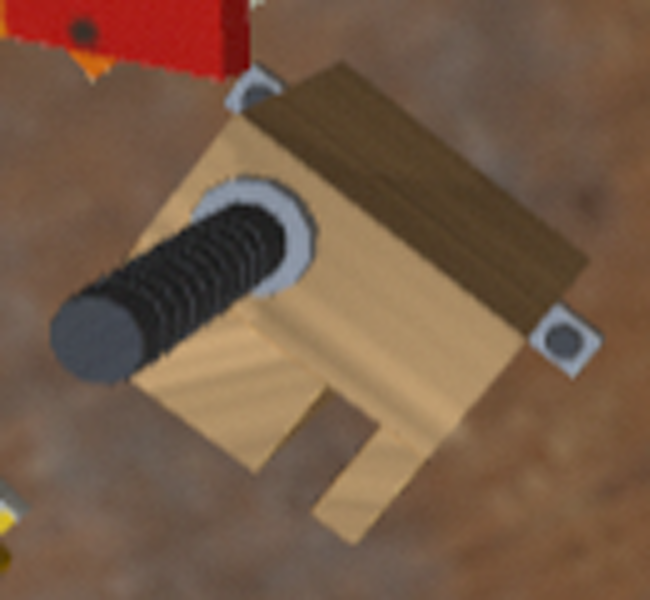

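The block crop shows the top face with corners at (240,115), (525,342) and (355,545). The notch mouth is at (312,512)/(258,470) and its closed end at (378,425)/(328,388). The collar is centred near (255,237).

Run:
```python
from fit import *
d=np.load("w1.npz");K,E=d["K"],d["E"]
P=[((30,35),60),((30,-35),60),((-30,-35),60),((-30,-23.5),60),((-4,-23.5),60),((-4,-10.5),60),((-30,-10.5),60)]
uv=np.array([(240,115),(525,342),(355,545),(312,512),(378,425),(328,388),(258,470)])/5+[119.6,174.6]
for h in (58,60,62,64):
    x,res=fit(K,E,[(a,h) for a,_ in P],uv,[.43,.35,0.3]);print(h,x.round(4),np.abs(res).mean().round(2))
    if h==60:
        print(res.round(1).tolist());c,s=np.cos(x[2]),np.sin(x[2])
        for n,(a,b) in dict(bore=(-(-13),18),notch=(-12,-17)).items():print(n,(x[0]+(c*a-s*b)/1e3).round(4),(x[1]+(s*a+c*b)/1e3).round(4))
t=np.array((97,338))/5+[119.6,174.6];print("handle top",px2w(K,E,t,.130).round(4))
print("collar",px2w(K,E,np.array((255,237))/5+[119.6,174.6],.065).round(4))
```

```text
58 [ 0.4287  0.346  -0.3846] 0.45
60 [ 0.4296  0.3455 -0.385 ] 0.54
[[-0.3, -0.6], [0.8, -0.3], [-0.2, 0.6], [-0.8, 0.4], [0.8, -0.1], [0.3, -0.7], [-0.5, 1.0]]
bore 0.4484 0.3573
notch 0.4121 0.3343
62 [ 0.4305  0.345  -0.3857] 0.62
64 [ 0.4314  0.3445 -0.3867] 0.71
handle top [0.449  0.3574 0.13  ]
collar [0.449  0.3567 0.065 ]
```

Stylus axis, handle top and collar all agree at (0.449, 0.357). Next is a closer look at the brace.

step_arm(
  rows=[
    [-0.03,-0.2,-0.25,0,0,0],
    [-0.03,-0.2,-0.25,0,0,0],
    [-0.03,-0.2,-0.25,0,0,0],
    [-0.03,-0.2,-0.25,0,0,0],
    [-0.03,-0.2,-0.25,0,0,0],
  ],
)

```text
clock: 3.07
tcp_pos: [0.5008, 0.0893, 0.1462]
orientation: [3.099, 0.499, -0.007]
contact_force: [-0.1, -0.8, -0.2]
grip_width: 0.0853
gripper_force: 0.0
```

step_arm(
  rows=[
    [0,0,0,0,0,0],
    [0,0,0,0,0,0],
    [0,0,0,0,0,0],
  ],
)

```text
clock: 3.32
tcp_pos: [0.5038, 0.0951, 0.1501]
orientation: [-3.1, -0.505, -0.002]
contact_force: [1.0, 0.2, -0.5]
grip_width: 0.0856
gripper_force: 0.0
```

Run:
```python
from h import *
K,E=cam("wrist");np.savez("w2.npz",K=K,E=E)
im=eyes.grab_frame("wrist")[...,::-1];cv2.imwrite("pics/w2.png",im)
print(r.get_obs()["tcp_pos"],r.get_obs()["orientation"])
cv2.imwrite("pics/w2v.png",cv2.resize(im[0:330,120:560],None,fx=1.8,fy=1.8,interpolation=cv2.INTER_CUBIC))
```

```text
[0.50406106 0.09580247 0.1505898 ] [-3.09990337 -0.50669648 -0.00412931]
```

View pics/w2v.png

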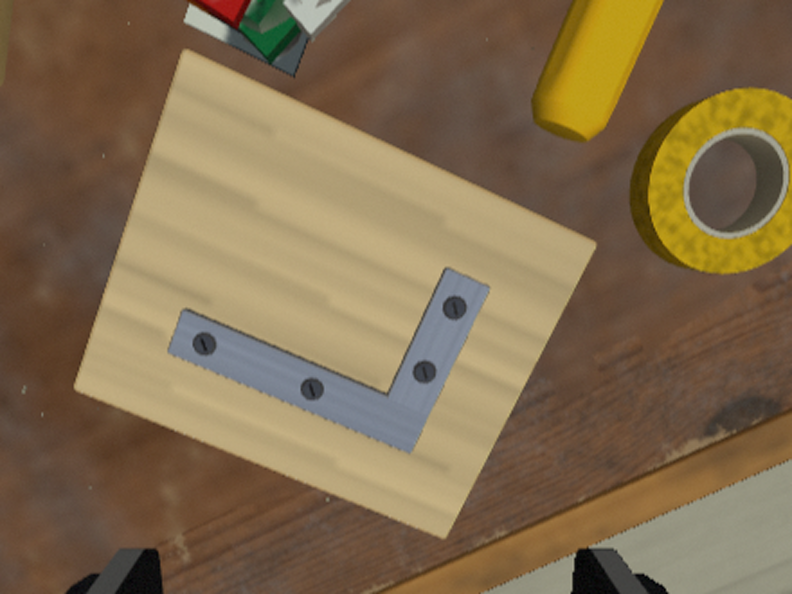

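The close view shows the brace corners at (185,309), (169,352), outer corner (412,452), (490,289), (447,267) and inner corner (389,393). The board corners are at (75,388), (185,50), (597,243) and (446,537).

Run:
```python
from fit import *
d=np.load("w2.npz");K,E=d["K"],d["E"];im=cv2.imread("pics/w2.png");g=cv2.cvtColor(im,cv2.COLOR_BGR2GRAY)
guess=np.array([(75,388),(185,50),(597,243),(446,537),(185,309),(169,352),(412,452),(490,289),(447,267),(389,393)])/1.8+[119.8,-.2]
uv=cv2.cornerSubPix(g,guess.astype(np.float32).reshape(-1,1,2),(4,4),(-1,-1),(3,30,.01)).reshape(-1,2)
for u,sl in ((guess,slice(0,10)),(uv,slice(0,10)),(guess,slice(4,10)),(uv,slice(4,10))):
    x,res=fit(K,E,BR[sl],u[sl],[.535,.12,0]);print(x.round(4),res.round(1).tolist())
    c,s=np.cos(x[2]),np.sin(x[2])
    print([np.round((x[0]+(c*a-s*b)/1e3,x[1]+(s*a+c*b)/1e3),4).tolist() for a,b in ((-38,50),(-38,-53),(35,-53))])
```

```text
[ 0.5347  0.1199 -0.0909] [[-2.1, 0.9], [-0.7, -3.4], [3.2, -0.2], [0.5, 2.8], [-0.9, -0.6], [-1.0, 0.3], [0.0, 1.7], [1.9, -1.0], [0.8, -0.1], [-0.1, 1.5]]
[[0.5014, 0.1731], [0.4921, 0.0705], [0.5648, 0.0639]]
[ 0.5348  0.1206 -0.0928] [[-2.2, 0.4], [-0.9, -3.3], [2.3, -0.6], [0.5, 1.4], [-0.9, -0.3], [-0.6, 0.2], [0.2, -0.2], [0.6, 0.6], [0.5, 0.2], [0.3, 1.1]]
[[0.5016, 0.1739], [0.492, 0.0714], [0.5647, 0.0646]]
[ 0.5348  0.12   -0.0882] [[-1.0, -0.5], [-1.0, 0.5], [0.1, 1.5], [1.8, -1.3], [0.6, -0.4], [-0.1, 1.3]]
[[0.5013, 0.1731], [0.4923, 0.0705], [0.565, 0.0641]]
[ 0.5349  0.1207 -0.0903] [[-1.0, -0.3], [-0.7, 0.2], [0.2, -0.5], [0.5, 0.2], [0.3, -0.2], [0.3, 0.8]]
[[0.5015, 0.174], [0.4922, 0.0714], [0.5649, 0.0648]]
```

step_arm(
  rows=[
    [-0.046,0.218,0.05,0,0,0],
    [-0.046,0.218,0.05,0,0,0],
    [-0.046,0.218,0.05,0,0,0],
    [-0.046,0.218,0.05,0,0,0],
  ],
)

```text
clock: 3.7
tcp_pos: [0.4744, 0.235, 0.1829]
orientation: [-3.092, -0.519, -0.009]
contact_force: [-0.7, 0.7, 0.3]
grip_width: 0.0853
gripper_force: 0.0
```

step_arm(
  rows=[
    [-0.046,0.218,0.03,0,0,0],
    [-0.046,0.218,0.03,0,0,0],
    [-0.046,0.218,0.03,0,0,0],
    [-0.046,0.218,0.03,0,0,0],
  ],
)

```text
clock: 4.03
tcp_pos: [0.4447, 0.3664, 0.2005]
orientation: [-3.09, -0.52, -0.006]
contact_force: [-0.5, 1.4, 0.5]
grip_width: 0.086
gripper_force: 0.0
```

step_arm(
  rows=[
    [0,0,0,0,0,0],
    [0,0,0,0,0,0],
    [0,0,0,0,0,0],
    [0,0,0,0,0,0],
  ],
)

```text
clock: 4.37
tcp_pos: [0.4484, 0.3551, 0.1974]
orientation: [3.1, 0.503, 0.001]
contact_force: [0.3, -0.5, 0.1]
grip_width: 0.0854
gripper_force: 0.0
```

Run:
```python
from h import *
o=r.get_obs();p=o["tcp_pos"];print(p,o["orientation"],o["joints"].round(2),((np.array([.4487,.3573,.093])-p)/.6).round(4))
im=eyes.grab_frame("wrist")[...,::-1];cv2.imwrite("pics/w3.png",im)
print(R.from_rotvec(o["orientation"]).as_matrix().round(4))
```

```text
[0.44839181 0.35508529 0.19738024] [3.10014047e+00 5.02933205e-01 5.55113777e-04] [-0.44  0.39 -0.43  1.83  0.2   0.96 -2.2 ] [ 0.0005  0.0037 -0.174 ]
[[ 9.487e-01  3.161e-01  5.000e-04]
 [ 3.161e-01 -9.487e-01 -9.000e-04]
 [ 2.000e-04  1.000e-03 -1.000e+00]]
```

View pics/w3.png

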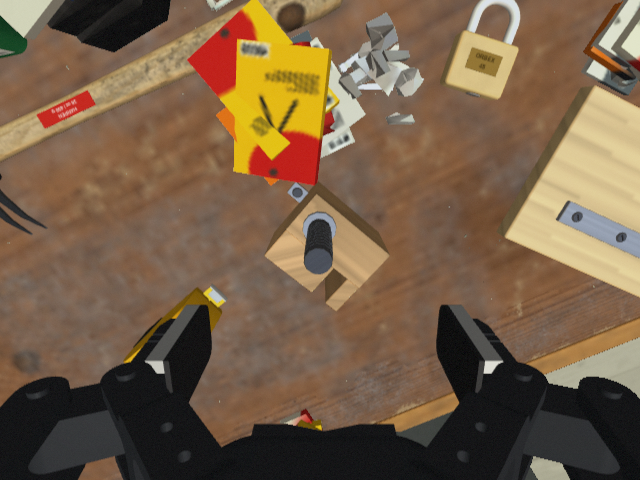

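Looking straight down, the stylus handle top is at (318,260), within a couple of mm of the jaw centre line, and the approach is clear. I'll go down and grip.

step_arm(
  rows=[
    [0.0,0.004,-0.06,0,0,0],
    [0.0,0.004,-0.12,0,0,0],
    [0.0,0.004,-0.174,0,0,0],
    [0.0,0.004,-0.174,0,0,0],
    [0.0,0.004,-0.174,0,0,0],
  ],
)

```text
clock: 4.83
tcp_pos: [0.4472, 0.3574, 0.092]
orientation: [3.099, 0.504, -0.005]
contact_force: [0.5, 0.2, 1.4]
grip_width: 0.0853
gripper_force: 0.0
```

step_arm(
  rows=[
    [0,0,0,0,0,0],
    [0,0,0,0,0,0],
    [0,0,0,0,0,0],
  ],
)

```text
clock: 5.08
tcp_pos: [0.4488, 0.36, 0.0951]
orientation: [-3.099, -0.505, -0.005]
contact_force: [-0.9, 0.1, 1.4]
grip_width: 0.0853
gripper_force: 0.0
```

Run:
```python
from h import *
K,E=cam("wrist");o=r.get_obs();print(o["tcp_pos"],o["orientation"],o["contact_force"])
i=eyes.camera_info("wrist")
T=np.eye(4);T[:3,:3]=R.from_rotvec([3.10014,.50293,.00056]).as_matrix();T[:3,3]=[.44839,.35509,.19738]
E3=T@i["tool_from_camera"]
print(px2w(K,E3,(318,261),.130),px2w(K,E3,(318.5,226),.065))
```

```text
[0.448791   0.35995587 0.09512573] [-3.09878282 -0.50532717 -0.00523531] [-0.87277529  0.1435154   1.37998254]
[0.44860196 0.35776139 0.13      ] [0.45002725 0.35875214 0.065     ]
```

step_arm(
  rows=[
    [0,-0.003,-0.003,0,0,0],
    [0,-0.003,-0.003,0,0,0],
    [0,-0.003,-0.003,0,0,0],
    [0,-0.003,-0.003,0,0,0],
    [0,-0.003,-0.003,0,0,0],
  ],
  jaw=1,
  squeeze=70,
)

```text
clock: 5.5
tcp_pos: [0.4476, 0.3573, 0.0912]
orientation: [-3.1, -0.506, -0.0]
contact_force: [0.0, 0.2, 0.3]
grip_width: 0.0255
gripper_force: 0.0
```

step_arm(
  rows=[
    [0,0,0,0,0,0],
    [0,0,0,0,0,0],
    [0,0,0,0,0,0],
    [0,0,0,0,0,0],
    [0,0,0,0,0,0],
  ],
)

```text
clock: 5.92
tcp_pos: [0.4476, 0.3574, 0.0913]
orientation: [-3.1, -0.506, -0.0]
contact_force: [-0.1, 0.0, 2.9]
grip_width: 0.0143
gripper_force: 68.1
```

step_arm(
  rows=[
    [0,0,0,0,0,0],
    [0,0,0,0,0,0],
    [0,0,0,0,0,0],
  ],
)

```text
clock: 6.17
tcp_pos: [0.4476, 0.3574, 0.0913]
orientation: [-3.1, -0.506, -0.0]
contact_force: [-0.0, -1.1, 4.4]
grip_width: 0.0143
gripper_force: 68.1
```

step_arm(
  rows=[
    [0,0,0.03,0,0,0],
    [0,0,0.06,0,0,0],
    [0,0,0.09,0,0,0],
    [0,0,0.12,0,0,0],
    [0,0,0.135,0,0,0],
  ],
)

```text
clock: 6.58
tcp_pos: [0.448, 0.3577, 0.1737]
orientation: [-3.1, -0.506, -0.002]
contact_force: [0.0, 0.0, -1.3]
grip_width: 0.0141
gripper_force: 68.6
```

step_arm(
  rows=[
    [0.01,-0.038,0,0,0,0],
    [0.02,-0.076,0,0,0,0],
    [0.03,-0.114,0,0,0,0],
    [0.041,-0.153,0,0,0,0],
  ],
)

```text
clock: 6.92
tcp_pos: [0.4718, 0.2643, 0.1714]
orientation: [3.1, 0.507, -0.001]
contact_force: [0.3, 0.3, -0.7]
grip_width: 0.0141
gripper_force: 68.6
```

step_arm(
  rows=[
    [0.01,-0.038,0,0,0,0],
    [0.02,-0.076,0,0,0,0],
    [0.03,-0.114,0,0,0,0],
    [0.041,-0.153,0,0,0,0],
    [0.041,-0.153,0,0,0,0],
  ],
)

```text
clock: 7.33
tcp_pos: [0.4978, 0.1674, 0.171]
orientation: [3.099, 0.495, -0.003]
contact_force: [0.6, -1.5, -1.0]
grip_width: 0.0145
gripper_force: 68.6
```

step_arm(
  rows=[
    [0,0,0,0,0,0],
    [0,0,0,0,0,0],
    [0,0,0,0,0,0],
    [0,0,0,0,0,0],
  ],
)

```text
clock: 7.67
tcp_pos: [0.4963, 0.1749, 0.172]
orientation: [-3.1, -0.51, 0.0]
contact_force: [0.8, 0.1, -0.9]
grip_width: 0.0145
gripper_force: 68.6
```

Run:
```python
from h import *
K,E=cam("wrist");o=r.get_obs();p=o["tcp_pos"];print(p,o["orientation"],o["contact_force"],o["joints"].round(2))
im=eyes.grab_frame("wrist")[...,::-1];cv2.imwrite("pics/w4.png",im)
print(w2px(K,E,p+[.0012,.0003,-.0793]),w2px(K,E,(.5015,.1738,.018)))
```

```text
[0.49631206 0.17492942 0.1719942 ] [-3.09950282e+00 -5.09555190e-01  3.06305554e-04] [ 0.75343708  0.08848991 -0.93179931] [-0.14  0.35 -0.39  1.96  0.17  0.86 -1.86]
[323.00367158 253.2663781 ] [326.72542721 215.92020047]
```

View pics/w4.png

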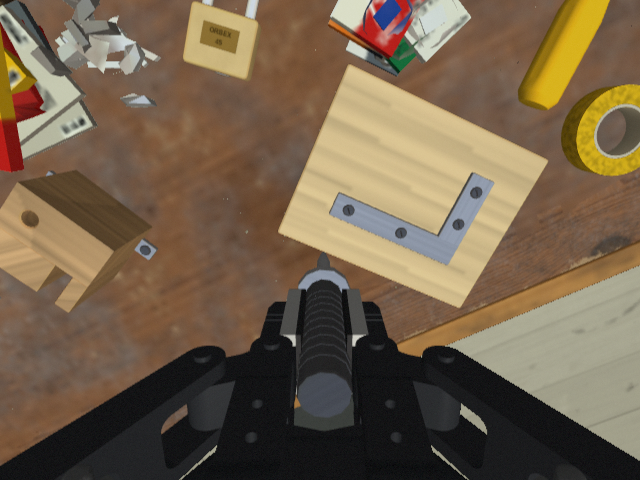

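The tip is seen at (323,254), within 1 px of the prediction (323,253), so the stylus sits upright in the jaws and the tip offset is known. The brace's free outer end is at (330,214). I'll lower it to just above the board beside the long leg and probe the edge.

step_arm(
  rows=[
    [0,-0.017,-0.03,0,0,0],
    [0,-0.017,-0.06,0,0,0],
    [0,-0.017,-0.09,0,0,0],
    [0,-0.017,-0.11,0,0,0],
    [0,-0.017,-0.12,0,0,0],
  ],
)

```text
clock: 8.13
tcp_pos: [0.4958, 0.1636, 0.0985]
orientation: [3.1, 0.508, -0.004]
contact_force: [0.2, -0.1, -0.8]
grip_width: 0.0145
gripper_force: 68.6
```

step_arm(
  rows=[
    [0,0,0,0,0,0],
    [0,0,0,0,0,0],
    [0,0,0,0,0,0],
  ],
)

```text
clock: 8.38
tcp_pos: [0.4974, 0.164, 0.101]
orientation: [-3.1, -0.507, -0.002]
contact_force: [0.3, -0.7, -1.2]
grip_width: 0.0144
gripper_force: 68.6
```

step_arm(
  rows=[
    [0.003,0,0,0,0,0],
    [0.005,0,0,0,0,0],
    [0.005,0,0,0,0,0],
  ],
)

```text
clock: 8.63
tcp_pos: [0.5005, 0.1636, 0.1007]
orientation: [-3.1, -0.506, -0.002]
contact_force: [-0.4, -0.1, -1.0]
grip_width: 0.0147
gripper_force: 68.6
```

step_arm(
  rows=[
    [0.0015,0,0,0,0,0],
    [0.0015,0,0,0,0,0],
    [0.0015,0,0,0,0,0],
  ],
)

```text
clock: 8.88
tcp_pos: [0.5007, 0.1634, 0.1002]
orientation: [3.101, 0.506, 0.0]
contact_force: [0.7, 0.1, -0.5]
grip_width: 0.0144
gripper_force: 68.6
```

step_arm(
  rows=[
    [0.0015,0,0,0,0,0],
    [0.0015,0,0,0,0,0],
    [0.0015,0,0,0,0,0],
  ],
)

```text
clock: 9.13
tcp_pos: [0.5012, 0.1634, 0.1]
orientation: [3.1, 0.506, -0.001]
contact_force: [-1.3, 0.3, -0.0]
grip_width: 0.0144
gripper_force: 68.6
```

step_arm(
  rows=[
    [0.0015,0,0,0,0,0],
    [0.0015,0,0,0,0,0],
    [0.0015,0,0,0,0,0],
  ],
)

```text
clock: 9.38
tcp_pos: [0.5018, 0.1635, 0.0999]
orientation: [3.1, 0.507, -0.002]
contact_force: [-3.3, 0.3, 0.9]
grip_width: 0.0143
gripper_force: 68.7
```

Contact is felt at TCP x≈0.501, within 0.5 mm of the prediction. I'll back off slightly, go to the start and touch down.

step_arm(
  rows=[
    [-0.003,0,0,0,0,0],
    [-0.003,0.01,0,0,0,0],
    [-0.0015,0.0215,0,0,0,0],
    [-0.0015,0.0215,0,0,0,0],
  ],
)

```text
clock: 9.72
tcp_pos: [0.5025, 0.1787, 0.1006]
orientation: [-3.098, -0.509, -0.004]
contact_force: [0.3, 0.6, -0.1]
grip_width: 0.0143
gripper_force: 68.6
```

step_arm(
  rows=[
    [0,0,-0.0015,0,0,0],
    [0,0,-0.003,0,0,0],
    [0,0,-0.004,0,0,0],
    [0,0,-0.004,0,0,0],
  ],
)

```text
clock: 10.05
tcp_pos: [0.5015, 0.176, 0.0975]
orientation: [3.1, 0.506, -0.0]
contact_force: [-0.0, 0.2, -1.2]
grip_width: 0.0142
gripper_force: 68.6
```

step_arm(
  rows=[
    [0,0,-0.0015,0,0,0],
    [0,0,-0.0015,0,0,0],
    [0,0,-0.0015,0,0,0],
  ],
)

```text
clock: 10.3
tcp_pos: [0.5017, 0.1762, 0.097]
orientation: [3.1, 0.506, 0.001]
contact_force: [-0.5, -0.3, 2.6]
grip_width: 0.0142
gripper_force: 69.0
```

step_arm(
  rows=[
    [0,0,-0.001,0,0,0],
    [0,0,-0.001,0,0,0],
    [0,0,-0.001,0,0,0],
  ],
)

```text
clock: 10.55
tcp_pos: [0.5019, 0.1764, 0.0968]
orientation: [3.1, 0.506, 0.001]
contact_force: [-0.6, -0.6, 6.2]
grip_width: 0.0143
gripper_force: 69.4
```

The tip is on the board at about 6 N. Now I trace the long leg.

step_arm(
  rows=[
    [-0.0006,-0.002,0,0,0,0],
    [-0.001,-0.006,0,0,0,0],
    [-0.0014,-0.0105,0,0,0,0],
    [-0.0019,-0.015,0,0,0,0],
    [-0.0024,-0.0195,0,0,0,0],
  ],
)

```text
clock: 10.97
tcp_pos: [0.5007, 0.1655, 0.0968]
orientation: [-3.099, -0.507, -0.003]
contact_force: [-0.6, 2.5, 4.5]
grip_width: 0.0141
gripper_force: 69.2
```

step_arm(
  rows=[
    [-0.0004,-0.0045,0,0,0,0],
    [-0.0008,-0.009,0,0,0,0],
    [-0.0012,-0.0135,0,0,0,0],
    [-0.0017,-0.018,0,0,0,0],
    [-0.0021,-0.0225,0,0,0,0],
  ],
)

```text
clock: 11.38
tcp_pos: [0.4995, 0.1519, 0.0968]
orientation: [-3.099, -0.507, -0.003]
contact_force: [0.0, 1.7, 6.3]
grip_width: 0.0142
gripper_force: 69.2
```

step_arm(
  rows=[
    [-0.0004,-0.0045,0,0,0,0],
    [-0.0008,-0.009,0,0,0,0],
    [-0.0012,-0.0135,0,0,0,0],
    [-0.0017,-0.018,0,0,0,0],
    [-0.0021,-0.0225,0,0,0,0],
  ],
)

```text
clock: 11.8
tcp_pos: [0.4983, 0.1383, 0.0968]
orientation: [-3.099, -0.507, -0.003]
contact_force: [-0.0, 2.0, 5.7]
grip_width: 0.0144
gripper_force: 69.2
```

step_arm(
  rows=[
    [-0.0004,-0.0045,0,0,0,0],
    [-0.0008,-0.009,0,0,0,0],
    [-0.0012,-0.0135,0,0,0,0],
    [-0.0017,-0.018,0,0,0,0],
    [-0.0021,-0.0225,0,0,0,0],
  ],
)

```text
clock: 12.22
tcp_pos: [0.497, 0.1248, 0.0968]
orientation: [-3.099, -0.507, -0.003]
contact_force: [0.2, 1.3, 6.8]
grip_width: 0.0144
gripper_force: 69.2
```

step_arm(
  rows=[
    [-0.0004,-0.0045,0,0,0,0],
    [-0.0008,-0.009,0,0,0,0],
    [-0.0012,-0.0135,0,0,0,0],
    [-0.0017,-0.018,0,0,0,0],
    [-0.0021,-0.0225,0,0,0,0],
  ],
)

```text
clock: 12.63
tcp_pos: [0.4958, 0.1112, 0.0968]
orientation: [-3.1, -0.507, -0.003]
contact_force: [-0.9, 2.4, 6.4]
grip_width: 0.0146
gripper_force: 69.2
```

step_arm(
  rows=[
    [-0.0004,-0.0045,0,0,0,0],
    [-0.0008,-0.009,0,0,0,0],
    [-0.0012,-0.0135,0,0,0,0],
    [-0.0017,-0.018,0,0,0,0],
    [-0.0021,-0.0225,0,0,0,0],
  ],
)

```text
clock: 13.05
tcp_pos: [0.4946, 0.0977, 0.0968]
orientation: [-3.1, -0.507, -0.003]
contact_force: [-0.2, 2.2, 5.0]
grip_width: 0.0143
gripper_force: 69.2
```

step_arm(
  rows=[
    [-0.0004,-0.0045,0,0,0,0],
    [-0.0008,-0.009,0,0,0,0],
    [-0.0012,-0.0135,0,0,0,0],
    [-0.0017,-0.018,0,0,0,0],
    [-0.0021,-0.0225,0,0,0,0],
  ],
)

```text
clock: 13.47
tcp_pos: [0.4933, 0.0842, 0.0968]
orientation: [-3.1, -0.507, -0.003]
contact_force: [1.1, 1.9, 4.6]
grip_width: 0.0146
gripper_force: 69.2
```

step_arm(
  rows=[
    [-0.0006,-0.0045,0,0,0,0],
    [-0.0012,-0.009,0,0,0,0],
    [-0.0018,-0.0135,0,0,0,0],
    [-0.0023,-0.018,0,0,0,0],
    [-0.0025,-0.0205,0,0,0,0],
  ],
)

```text
clock: 13.88
tcp_pos: [0.4919, 0.0715, 0.0968]
orientation: [-3.1, -0.506, -0.003]
contact_force: [0.6, 3.1, 4.6]
grip_width: 0.0143
gripper_force: 69.2
```

step_arm(
  rows=[
    [0,0,0,0,0,0],
    [0,0,0,0,0,0],
  ],
)

```text
clock: 14.05
tcp_pos: [0.4919, 0.071, 0.0968]
orientation: [3.1, 0.506, 0.003]
contact_force: [0.5, -0.6, 5.5]
grip_width: 0.0141
gripper_force: 69.4
```

step_arm(
  rows=[
    [0.0,-0.001,0,0,0,0],
    [0.002,-0.001,0,0,0,0],
    [0.0065,-0.0014,0,0,0,0],
    [0.011,-0.0018,0,0,0,0],
    [0.0155,-0.0022,0,0,0,0],
  ],
)

```text
clock: 14.47
tcp_pos: [0.4997, 0.0697, 0.0965]
orientation: [3.1, 0.506, -0.002]
contact_force: [-3.8, -0.3, 9.9]
grip_width: 0.0143
gripper_force: 69.7
```

step_arm(
  rows=[
    [0.0045,0.0004,0,0,0,0],
    [0.009,0.0005,0,0,0,0],
    [0.0135,0.0006,0,0,0,0],
  ],
)

```text
clock: 14.72
tcp_pos: [0.5078, 0.0698, 0.0965]
orientation: [3.1, 0.506, -0.003]
contact_force: [-3.1, 0.2, 10.0]
grip_width: 0.0142
gripper_force: 69.7
```

step_arm(
  rows=[
    [0.0045,0.0004,0,0,0,0],
    [0.009,0.0004,0,0,0,0],
    [0.0135,0.0,0,0,0,0],
    [0.018,-0.0004,0,0,0,0],
    [0.0225,-0.0008,0,0,0,0],
  ],
)

```text
clock: 15.13
tcp_pos: [0.5214, 0.0695, 0.0965]
orientation: [3.1, 0.506, -0.002]
contact_force: [-3.8, 0.7, 8.8]
grip_width: 0.0143
gripper_force: 69.7
```

step_arm(
  rows=[
    [0.0045,-0.0004,0,0,0,0],
    [0.009,-0.0008,0,0,0,0],
    [0.0135,-0.0012,0,0,0,0],
    [0.018,-0.0016,0,0,0,0],
    [0.0225,-0.002,0,0,0,0],
  ],
)

```text
clock: 15.55
tcp_pos: [0.5349, 0.0683, 0.0965]
orientation: [3.1, 0.506, -0.002]
contact_force: [-3.4, 0.1, 10.4]
grip_width: 0.0145
gripper_force: 69.7
```

step_arm(
  rows=[
    [0.0045,-0.0001,0,0,0,0],
    [0.009,-0.0004,0,0,0,0],
    [0.0135,-0.0008,0,0,0,0],
    [0.018,-0.0012,0,0,0,0],
    [0.0225,-0.0016,0,0,0,0],
  ],
)

```text
clock: 15.97
tcp_pos: [0.5484, 0.0674, 0.0966]
orientation: [3.1, 0.506, -0.002]
contact_force: [-3.6, 0.1, 9.9]
grip_width: 0.0146
gripper_force: 69.7
```

step_arm(
  rows=[
    [0.0045,-0.0004,0,0,0,0],
    [0.009,-0.0008,0,0,0,0],
    [0.0135,-0.0012,0,0,0,0],
    [0.018,-0.0016,0,0,0,0],
    [0.0225,-0.002,0,0,0,0],
  ],
)

```text
clock: 16.38
tcp_pos: [0.5619, 0.0661, 0.0966]
orientation: [3.1, 0.506, -0.002]
contact_force: [-3.7, 0.0, 9.0]
grip_width: 0.014
gripper_force: 69.6
```

step_arm(
  rows=[
    [0.0045,-0.0004,0,0,0,0],
    [0.009,-0.0008,0,0,0,0],
    [0.01,-0.001,0,0,0,0],
    [0.01,-0.001,0,0,0,0],
    [0.01,-0.001,0,0,0,0],
  ],
)

```text
clock: 16.8
tcp_pos: [0.569, 0.0653, 0.0968]
orientation: [3.1, 0.505, 0.001]
contact_force: [0.3, 0.0, 6.3]
grip_width: 0.014
gripper_force: 69.4
```

Trace finished. I'll lift off and carry the stylus over the notch.

step_arm(
  rows=[
    [0,0,0.02,0,0,0],
    [0,0,0.05,0,0,0],
    [0,0,0.09,0,0,0],
    [0,0,0.13,0,0,0],
    [0,0,0.13,0,0,0],
  ],
)

```text
clock: 17.22
tcp_pos: [0.5708, 0.0662, 0.179]
orientation: [3.1, 0.506, 0.01]
contact_force: [0.9, 0.5, -0.6]
grip_width: 0.0144
gripper_force: 68.7
```

step_arm(
  rows=[
    [-0.026,0.045,0,0,0,0],
    [-0.052,0.09,0,0,0,0],
    [-0.078,0.135,0,0,0,0],
    [-0.105,0.18,0,0,0,0],
    [-0.1315,0.224,0,0,0,0],
  ],
)

```text
clock: 17.63
tcp_pos: [0.4882, 0.2009, 0.174]
orientation: [3.1, 0.506, -0.002]
contact_force: [0.6, 0.1, -0.9]
grip_width: 0.0142
gripper_force: 68.7
```

step_arm(
  rows=[
    [-0.026,0.045,0,0,0,0],
    [-0.052,0.09,0,0,0,0],
    [-0.078,0.135,0,0,0,0],
    [-0.105,0.18,0,0,0,0],
    [-0.1315,0.224,0,0,0,0],
  ],
)

```text
clock: 18.05
tcp_pos: [0.4095, 0.3352, 0.174]
orientation: [3.1, 0.506, -0.001]
contact_force: [0.2, -0.8, -0.6]
grip_width: 0.0146
gripper_force: 68.7
```

step_arm(
  rows=[
    [0,0,0,0,0,0],
    [0,0,0,0,0,0],
    [0,0,0,0,0,0],
    [0,0,0,0,0,0],
    [0,0,0,0,0,0],
  ],
)

```text
clock: 18.47
tcp_pos: [0.4115, 0.3332, 0.174]
orientation: [3.1, 0.502, -0.0]
contact_force: [0.1, 0.3, -1.2]
grip_width: 0.0144
gripper_force: 68.7
```

Run:
```python
from h import *
K,E=cam("wrist");o=r.get_obs();p=o["tcp_pos"];print(p,o["orientation"],((np.array([.4113,.3344,.172])-p)/.6).round(4))
im=eyes.grab_frame("wrist")[...,::-1]
print(w2px(K,E,p+[.0012,.0003,-.0793]),w2px(K,E,(.4121,.3343,.06)))
u,v=220,150
cv2.imwrite("pics/w5.png",cv2.resize(im[v:v+150,u:u+200],None,fx=4,fy=4,interpolation=cv2.INTER_CUBIC))
```

```text
[0.4115375  0.3332219  0.17399494] [ 3.10024097e+00  5.02247851e-01 -2.98337884e-04] [-0.0004  0.002  -0.0033]
[322.79718467 253.24019689] [321.42492288 236.08481414]
```

View pics/w5.png

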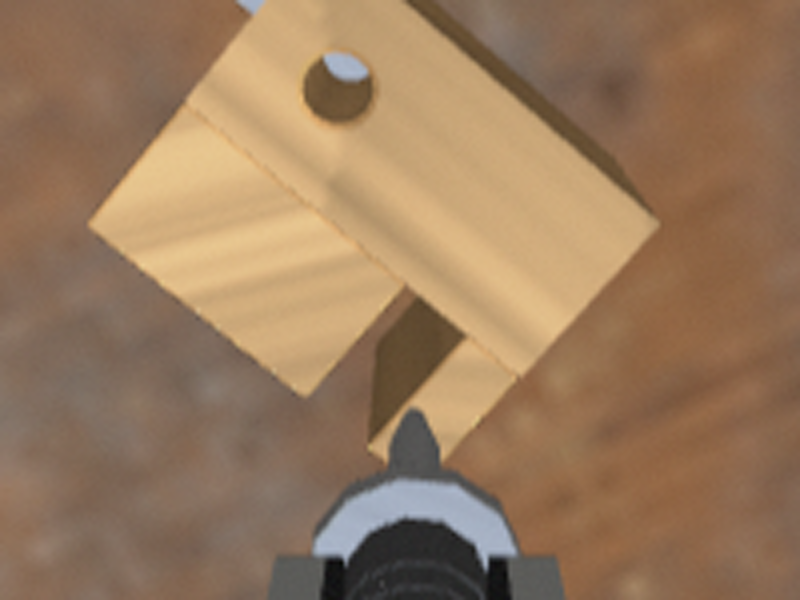

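The tip is at crop (413,413), which matches the prediction. The notch's target spot reads (406,345), or full-frame (321.4,236.2), against a prediction of (321.4,236.1). Lowering straight down.

step_arm(
  rows=[
    [0,0.0018,-0.015,0,0,0],
    [0,0.0018,-0.03,0,0,0],
    [0,0.0018,-0.04,0,0,0],
    [0,0.0018,-0.05,0,0,0],
    [0,0.0018,-0.05,0,0,0],
  ],
)

```text
clock: 18.93
tcp_pos: [0.4099, 0.335, 0.1424]
orientation: [3.099, 0.506, -0.004]
contact_force: [-0.4, -0.6, -0.9]
grip_width: 0.0142
gripper_force: 68.7
```

step_arm(
  rows=[
    [0,0,-0.015,0,0,0],
    [0,0,-0.03,0,0,0],
    [0,0,-0.045,0,0,0],
    [0,0,-0.06,0,0,0],
    [0,0,-0.07,0,0,0],
  ],
)

```text
clock: 19.35
tcp_pos: [0.4103, 0.3354, 0.1008]
orientation: [3.1, 0.506, -0.002]
contact_force: [-0.0, -0.2, -1.1]
grip_width: 0.0142
gripper_force: 68.7
```

step_arm(
  rows=[
    [0,0,-0.006,0,0,0],
    [0,0,-0.01,0,0,0],
    [0,0,-0.012,0,0,0],
    [0,0,-0.012,0,0,0],
  ],
)

```text
clock: 19.68
tcp_pos: [0.4107, 0.3359, 0.0949]
orientation: [-3.1, -0.506, -0.0]
contact_force: [-0.4, 0.5, -0.6]
grip_width: 0.0143
gripper_force: 68.7
```

step_arm(
  rows=[
    [0.001,-0.0025,-0.002,0,0,0],
    [0.001,-0.0025,-0.004,0,0,0],
    [0.001,-0.0025,-0.0055,0,0,0],
    [0.001,-0.0025,-0.0055,0,0,0],
  ],
)

```text
clock: 20.02
tcp_pos: [0.4113, 0.3343, 0.0917]
orientation: [3.101, 0.506, 0.0]
contact_force: [0.3, 1.4, -0.9]
grip_width: 0.0143
gripper_force: 68.7
```

step_arm(
  rows=[
    [0,0,0,0,0,0],
    [0,0,0,0,0,0],
  ],
)

```text
clock: 20.18
tcp_pos: [0.4113, 0.3344, 0.0918]
orientation: [-3.1, -0.506, -0.0]
contact_force: [-1.1, 0.7, -0.3]
grip_width: 0.0138
gripper_force: 68.7
```

Horizontal position is right on target. I'll press the last bit until the collar is felt.

step_arm(
  rows=[
    [0,0,-0.001,0,0,0],
    [0,0,-0.0018,0,0,0],
    [0,0,-0.0018,0,0,0],
    [0,0,-0.0018,0,0,0],
  ],
)

```text
clock: 20.52
tcp_pos: [0.4114, 0.3345, 0.0912]
orientation: [-3.101, -0.506, -0.001]
contact_force: [-1.4, -1.2, 5.1]
grip_width: 0.0142
gripper_force: 69.4
```

step_arm(
  rows=[
    [0,0,0,0,0,0],
    [0,0,0,0,0,0],
    [0,0,0,0,0,0],
  ],
)

```text
clock: 20.77
tcp_pos: [0.4114, 0.3345, 0.0912]
orientation: [3.101, 0.506, 0.001]
contact_force: [-1.6, -0.6, 4.6]
grip_width: 0.0142
gripper_force: 69.4
```

The collar is seated: 5 N at z = 0.0912, matching 0.0913 in the bore. Releasing.

step_arm(
  rows=[
    [0,0,0,0,0,0],
    [0,0,0,0,0,0],
    [0,0,0,0,0,0],
    [0,0,0,0,0,0],
    [0,0,0,0,0,0],
  ],
  jaw=0.4,
  squeeze=20,
)

```text
clock: 21.18
tcp_pos: [0.4113, 0.3343, 0.0906]
orientation: [3.1, 0.506, -0.0]
contact_force: [-0.3, 0.5, 1.3]
grip_width: 0.051
gripper_force: 0.0
```

step_arm(
  rows=[
    [0,0,0,0,0,0],
    [0,0,0,0,0,0],
    [0,0,0,0,0,0],
    [0,0,0,0,0,0],
  ],
)

```text
clock: 21.52
tcp_pos: [0.4113, 0.3343, 0.0906]
orientation: [3.101, 0.506, -0.0]
contact_force: [-0.4, 0.8, -0.3]
grip_width: 0.0515
gripper_force: 0.0
```

step_arm(
  rows=[
    [0,0,0.02,0,0,0],
    [0,0,0.05,0,0,0],
    [0,0,0.09,0,0,0],
    [0,0,0.14,0,0,0],
    [0,0,0.19,0,0,0],
  ],
)

```text
clock: 21.93
tcp_pos: [0.4108, 0.3342, 0.2064]
orientation: [3.1, 0.507, -0.001]
contact_force: [0.6, 0.4, -0.7]
grip_width: 0.0509
gripper_force: 0.0
```

step_arm(
  rows=[
    [0,0,0,0,0,0],
    [0,0,0,0,0,0],
    [0,0,0,0,0,0],
    [0,0,0,0,0,0],
  ],
)

```text
clock: 22.27
tcp_pos: [0.4107, 0.3337, 0.2038]
orientation: [3.099, 0.506, -0.002]
contact_force: [-0.1, -0.1, -0.1]
grip_width: 0.0514
gripper_force: 0.0
```

Run:
```python
from h import *
K,E=cam("wrist");o=r.get_obs();print(o["tcp_pos"],o["clock"])
im=eyes.grab_frame("wrist")[...,::-1]
print("pred collar,top",w2px(K,E,(.4121,.3343,.065)),w2px(K,E,(.4121,.3343,.13)))
cv2.imwrite("pics/w6.png",cv2.resize(im[120:360,160:480],None,fx=2.5,fy=2.5,interpolation=cv2.INTER_CUBIC))
```

```text
[0.41072594 0.33366204 0.20376467] 22.2667
pred collar,top [322.54557051 224.89799471] [322.32038825 255.92870637]
```

View pics/w6.png

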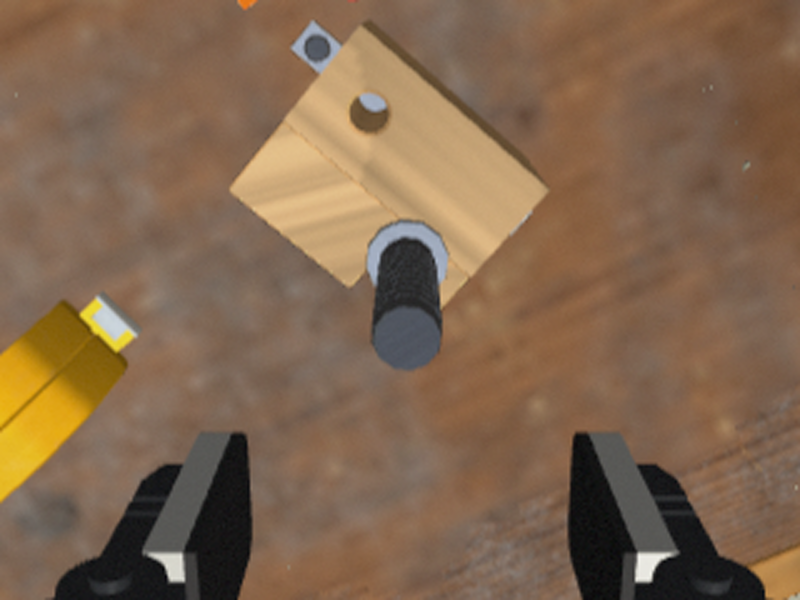

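The stylus stands upright in the notch. Its collar at crop (407,260) and top at (406,337) agree with the prediction to 1 px, and the gripper is clear.

```bash
python3 -c "
from bench import r
print(r.hand_in())"
```

```text
the job is handed in; nothing more can be done
None
```

The job is handed in: I traced the brace's outer edge end to end at about 3 cm/s, then parked the stylus upright in the notch with its collar on the block's top and let go, about 22 s in all; no verdict came back.

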